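Build the crosswise slat trivet for the hot bento

ROBOT

A 7-joint arm with a two-finger parallel gripper is mounted at the origin on the work surface. World frame = base frame: x ahead of the robot, y to its left, z up, the work surface at z = 0. Lengths are in m, angles in rad, forces in N, time in s.
With the tool pointing down it reaches from about 0.425 to 0.925 m from the base axis. Payload 6.8 kg.
Tool frame: the origin (TCP) lies between the finger pads; the fingertips stand 14 mm ahead of it and the grasp point (between the pads) lies 5 mm behind it; z points along the fingers, y is the line along which they close (so a half turn about z gives the same grasp; the last joint's range is limited). The gripper opens to 85 mm and grips with 20 to 120 N. Pads are 22 mm wide; open, the fingers measure 114 mm over their backs; the gripper's body (76 mm by 85 mm) begins 54 mm behind the grasp point. The pads swing forward as they close: fully open they stand 13 mm farther back than shut.
Start: joints at [-1.452, 0.477, 0.022, 1.555, -0.011, 1.109, -0.083], TCP at [0.152, 0.658, 0.223] pointing down, gripper open.
Joint ranges: [-2.96, 2.96], [-0.34, 2.1], [-1.41, 1.46], [0.24, 2.44], [-1.37, 4.51], [0.17, 1.92], [-2.96, 2.96]. Speed limits (rad/s): [2.39, 2.39, 3.14, 3.14, 3.14, 3.14, 3.14].

INTERFACE

Orientations are given as a rotation vector (axis times angle).
In Python, from bench import r, eyes, ticket gives the robot as it stands. The module is installed in compiled form; this text tells all that it offers.
- The arm moves only by the tool arm_command, never from a script. Its argument "plan" is text: rows parted by semicolons, each of 4 numbers parted by spaces: the shift along the tool's x, y, z in m, then the turn about the tool's z in degrees. In form: tx ty tz yaw; .... A call has 1 to 20 rows; each row shifts and turns the commanded pose from where the row before left it, along the tool's axes as they then stand; what a row does not reach is not made up. A row lasts 1/8 s, in which the tool goes at most 62.5 mm and 10.7 degrees, less where a joint would pass 70% of its speed; a pose out of reach is approached as far as the arm can. A call is refused whole if a number of a shift passes 0.0625 or a number of a turn 10.7, either way. A call with a gripper value outside its range is refused whole. "hand" is the closure, from -1 (fully open) to 1 (shut), set as the call begins (left out, the last holds). The fingers move at their own pace and stop on an object; "grip_force" is the grip in N (left out, the last holds). Time passes only in rows, so rows that do not move let the fingers close. It gives the time, the measured TCP pose, the force, the opening and the grip force at its end, in the units of the state.
- r.get_obs(): the state, without advancing time (a new reading comes with each control period).
- eyes.grab_frame(name): name is "side" or "top" or "wrist"; returns (picture, depth): 384x512x3 uint8, red, green, blue; 384x512 float32, m along the optical axis (not along the pixel's ray), 0 where there is no reading.
- eyes.calibration(name): a dict with "fov_y" (degrees; the focal length in pixels is half the picture's height over the tangent of half this angle, whatever the lens; pixels are square), "cx", "cy" (the principal point, pixels), "origin" and "attitude" of the camera in the world; the wrist camera has in their place "tool_from_camera" (4x4, takes a point from camera to tool coordinates, whose origin is the TCP and whose axes are the flange's). Camera axes: x right, y up, looking along -z (the intrinsics and any distortion apply to the point x, -y, -z); pixel columns grow to the right and rows downward; lengths in m; the calibration is good to about 2 mm. The wrist camera is an equidistant fisheye: a pixel r from the principal point sees the ray r / f radians off the axis. A picture is of the moment at which its call begins: read the wrist's pose just before it. calibration takes no time and is no camera call.
- ticket.hand_in(): hands the job in; it is judged then, once.
The state is a dict: "clock": time; "joints": joint angles; "qvel": joint speeds; "tau": joint torques, N m; "tcp_pos": TCP position; "orientation": TCP orientation; "contact_force": force on the tool from outside, world axes, zero at the start; "moment": the same for the moment, N m; "grip_width": finger opening in m; "gripper_force": force on a finger pad.
Only numpy, scipy, OpenCV 4.12 (cv2) and the standard library are available. Lean on these libraries where they do the work, as an engineer would, in place of code of your own. Each camera call takes 0.05 s, during which the arm holds its last target. There are 200 camera calls.

TASK

Build the slatted trivet that the hot bento will stand on: lay the two plain bamboo slats across the two black runners of the steel stand, one near each end of the runners, then the two green slats crosswise on top of the plain ones, each straight above a runner. Every notch must sit fully home over the piece below, so that both layers lie level and square; the runners slide sideways a little in the tray, so feel where they are before you let a slat go. Leave the bento, tumbler, ramekin and pot where they stand.

Things in the scene. Friction and masses are not known exactly. Their poses are not given: they have to be found in the camera images.
- stand: steel tray 176 x 176, 10 thick, fixed. Origin: centre of its underside, z up. On it two black runners along its x axis, each 130 long, 20 wide, tops 30 above the table, 80 apart centre to centre (60 clear between). Joined as one sled, they slide stiffly (about 9 N) along the tray's y axis: their middle stands anywhere from -10 to +10 in y, NOT REPORTED. Lips 16 high at x = +-84
- stand_mid (a point): point fixed to the tray, 30 above its underside centre, axes as the tray's: level with the runner tops; the runners' middle is here only at mid travel. A plain slat home over the runners has its underside 5 below this point (level with it if still riding on top); a green slat home over two plain slats 80 apart has its underside 4 above it (9 if riding on top)
- plain_1: plain pale bamboo wooden slat 130 long (x) x 20 wide (y) x 14 high (z), flat top; underside with two notches across the full width, each 23 long (in x), 5 deep, centred at x = +-40; solid foot 57 long between them. Origin: middle of the underside. Starts on the table, notches down. One of two alike, for the lower layer (along the stand's y axis)
- plain_2: plain pale bamboo wooden slat 130 long (x) x 20 wide (y) x 14 high (z), flat top; underside with two notches across the full width, each 23 long (in x), 5 deep, centred at x = +-40; solid foot 57 long between them. Origin: middle of the underside. Starts on the table, notches down. One of two alike, for the lower layer (along the stand's y axis)
- green_1: dark green stained wooden slat 130 long (x) x 20 wide (y) x 14 high (z), flat top; underside with two notches across the full width, each 23 long (in x), 5 deep, centred at x = +-40; solid foot 57 long between them. Origin: middle of the underside. Starts on the table, notches down. One of two alike, for the upper layer (along the stand's x axis)
- green_2: dark green stained wooden slat 130 long (x) x 20 wide (y) x 14 high (z), flat top; underside with two notches across the full width, each 23 long (in x), 5 deep, centred at x = +-40; solid foot 57 long between them. Origin: middle of the underside. Starts on the table, notches down. One of two alike, for the upper layer (along the stand's x axis)
- bento: closed stainless steel tiered bento, round, 125 across, 143 high; bystander; origin at the centre of its underside
- tumbler: clear glass tumbler, 72 across, 95 high; bystander; origin at the centre of its underside
- ramekin: white ceramic ramekin, 86 across, 45 high; bystander; origin at the centre of its underside
- pot: lime green pot with a white clip-on lid, 100 across, 62 high; bystander; origin at the centre of its underside
Mind the look-alikes: they are no part of the job. Leave any orange look-alike of the green_1 alone. What is shaped like the plain_2 but orange is not meant.

How it is judged:
By the outcome, as a careful person would: the job done as asked, in the order asked, and still so for the second after the job is handed in, with the robot touching nothing.
It also fails if it takes over 72 s, if anything falls off the work surface, if the arm or the gripper's body presses on something with over 40 N, if the wrist force passes 120 N, or if a joint passes its speed limit or range.

## Working session

There is one attempt and no reset: what is moved stays moved. The work goes in short steps, Python scripts to look and compute and a tool call to move; the robot and the scene stay as the last step left them, time stands still between calls to the robot, and variables do not carry over. Pictures are saved under pics/ and viewed, at most 10 in all, crops included, and the job is handed in when it is done.

Besides the shell and the picture viewer there is one more tool, called after ">>>" in YAML: its name, and indented under it one key for each argument. arm_command: Moves the arm, as the interface text tells. Its arguments: {"type":"object","properties":{"plan":{"type":"string"},"hand":{"type":"number"},"grip_force":{"type":"number"}},"required":["plan"]}

```bash
mkdir -p pics; python3 - <<'E'
from bench import r,eyes,ticket
import cv2,numpy as np
o=r.get_obs()
print({k:np.round(v,3).tolist() for k,v in o.items()})
for n in ("top","side","wrist"):
    c=eyes.calibration(n);print(n,{k:np.round(v,4).tolist() for k,v in c.items()})
p={}
for n in ("top","side"):
    im,d=eyes.grab_frame(n); np.savez(f"pics/{n}0.npz",im=im,d=d)
    cv2.imwrite(f"pics/{n}0.png",cv2.resize(im[:,:,::-1],(800,600)))
E
```

```text
{'clock': 0.0, 'joints': [-1.452, 0.478, 0.022, 1.556, -0.011, 1.109, -0.083], 'qvel': [-0.001, -0.002, 0.001, 0.001, -0.0, -0.0, -0.001], 'tau': [0.0, -59.646, 1.608, -28.12, 0.012, 0.009, -0.0], 'tcp_pos': [0.152, 0.657, 0.222], 'orientation': [-0.355, -3.121, 0.003], 'contact_force': [0.795, 0.108, 0.9], 'moment': [-0.039, -0.011, 0.007], 'gripper_force': 0.0, 'grip_width': 0.085}
top {'fov_y': 47.1853, 'cx': 259.0902, 'cy': 193.4953, 'origin': [0.436, 0.0134, 1.3882], 'attitude': [0.0399, -0.0569, -1.5995]}
side {'fov_y': 52.5632, 'cx': 255.6727, 'cy': 187.5071, 'origin': [0.4418, 0.7978, 0.7144], 'attitude': [0.0629, -1.2877, -2.7526]}
wrist {'fov_y': 65.7065, 'cx': 251.9893, 'cy': 187.8213, 'tool_from_camera': [[-0.0008, 0.9642, 0.2653, 0.0675], [1.0, 0.0011, -0.0009, -0.0008], [-0.0012, 0.2653, -0.9642, -0.1504], [0.0, 0.0, 0.0, 1.0]]}
```

View pics/top0.png

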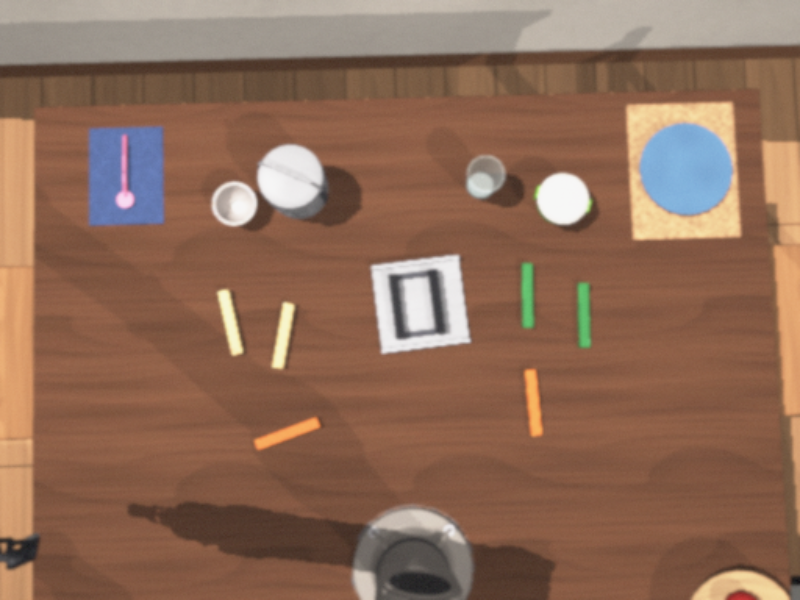

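View pics/side0.png

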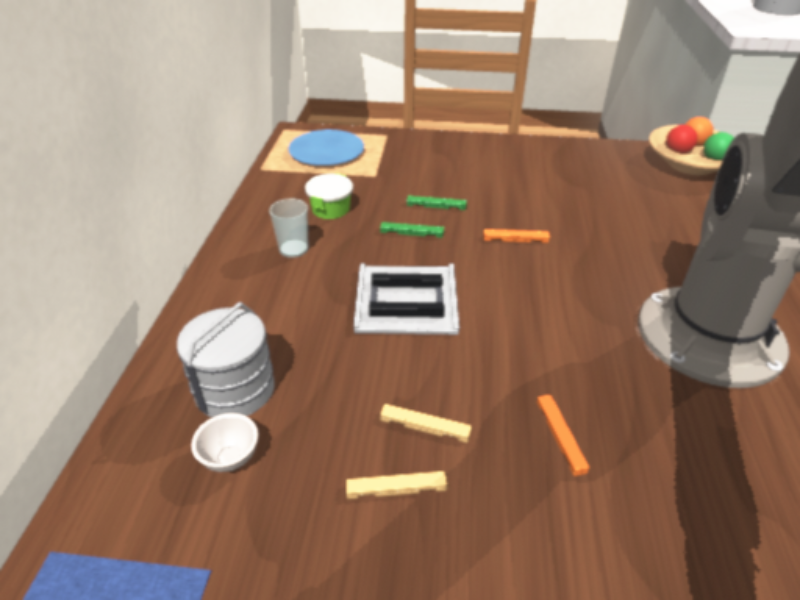

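Top picture (800x600): the plain slats are at (230,322) and (284,335), the green slats at (527,295) and (584,315), and the stand at (420,303). Look-alikes: the orange slats at (534,402) and (288,433), both to be left alone. The fruit is also unrelated. The side view agrees.

```bash
cat > h.py <<'E'
from bench import r,eyes,ticket
import cv2,numpy as np
from scipy.spatial.transform import Rotation as R
def rays(n,px,T=None):
    c=eyes.calibration(n); f=192/np.tan(np.radians(c["fov_y"])/2)
    d=(np.atleast_2d(px)-[c["cx"],c["cy"]])/f
    if n=="wrist":
        th=np.linalg.norm(d,axis=1,keepdims=True); k=np.sin(th)/np.maximum(th,1e-9)
        v=np.c_[d[:,:1]*k,-d[:,1:]*k,-np.cos(th)]
        M=np.array(c["tool_from_camera"]); Rt,p=T
        return p+Rt@M[:3,3], v@(Rt@M[:3,:3]).T
    v=np.c_[d[:,0],-d[:,1],-np.ones(len(d))]
    return np.array(c["origin"]), v@R.from_rotvec(c["attitude"]).as_matrix().T
def onz(n,px,z,T=None):
    o,v=rays(n,px,T); return o+v*((z-o[2])/v[:,2:])
def pose():
    o=r.get_obs(); return R.from_rotvec(o["orientation"]).as_matrix(),np.array(o["tcp_pos"])
def masks(im):
    h=cv2.cvtColor(im,cv2.COLOR_RGB2HSV)
    return dict(plain=cv2.inRange(h,(18,50,130),(36,170,255)),green=cv2.inRange(h,(50,110,50),(80,255,255)),
      orange=cv2.inRange(h,(5,170,150),(17,255,255)))
def blobs(m,lo=120,hi=1e9):
    return [c for c in cv2.findContours(m,cv2.RETR_EXTERNAL,cv2.CHAIN_APPROX_NONE)[0] if lo<cv2.contourArea(c)<hi]
def rect(n,c,z,T=None):
    P=onz(n,c[:,0].astype(float),z,T)[:,:2]
    (x,y),(w,h),a=cv2.minAreaRect((P*1000).astype(np.float32))
    if w<h: w,h,a=h,w,a+90
    return x,y,w,h,(a+90)%180-90
E
python3 - <<'E'
from h import *
z=np.load("pics/top0.npz");im,d=z["im"],z["d"]
for k,m in masks(im).items():
    for c in blobs(m): print(k,c[:,0].mean(0).round(),np.round(rect("top",c,0.014),1), np.median(d[c[:,0,1],c[:,0,0]]))
g=im.astype(int); w=((g.min(2)>150)&(np.ptp(g,axis=2)<40)).astype(np.uint8); w[:160]=0;w[240:]=0;w[:,:225]=0;w[:,310:]=0
w=cv2.morphologyEx(w,cv2.MORPH_CLOSE,np.ones((3,3)))
for c in blobs(w,500): print("tray",np.round(rect("top",c,0.012),1))
b=((g.max(2)<75)).astype(np.uint8); b[:165]=0;b[225:]=0;b[:,:240]=0;b[:,:][:,300:]=0
for c in blobs(b,50): print("run",np.round(rect("top",c,0.03),1))
T=pose();print(T[0].round(3))
cv2.imwrite("pics/c.png",cv2.resize(im[150:290,130:400,::-1],(790,410),interpolation=cv2.INTER_CUBIC))
E
```

```text
plain [473. 375.] [ -55.1 -644.9  178.7   51.    88.1] 1.3108922
plain [181. 214.] [462.1 242.3 132.4  25.1 -11.4] 1.3796052
plain [147. 206.] [492.4 347.6 133.6  25.8  12.1] 1.3826776
plain [435. 138.] [ 705.1 -575.6  212.1  135.    89.9] 1.4050676
plain [435.  77.] [ 866.4 -575.3  211.8   91.1   87.2] 1.4180856
green [373. 202.] [ 484.9 -360.6  122.5   15.7   -2.6] 1.3788434
green [337. 189.] [ 527.4 -249.1  119.7   15.7   -2.3] 1.3803169
tray [518.  -32.  180.3 177.9   5.7]
run [513.5  13.2 116.4  11.3   4.7]
run [520.8 -64.7 117.1  10.8   6.1]
[[-0.974  0.225 -0.   ]
 [ 0.225  0.974 -0.002]
 [-0.    -0.002 -1.   ]]
```

View pics/c.png

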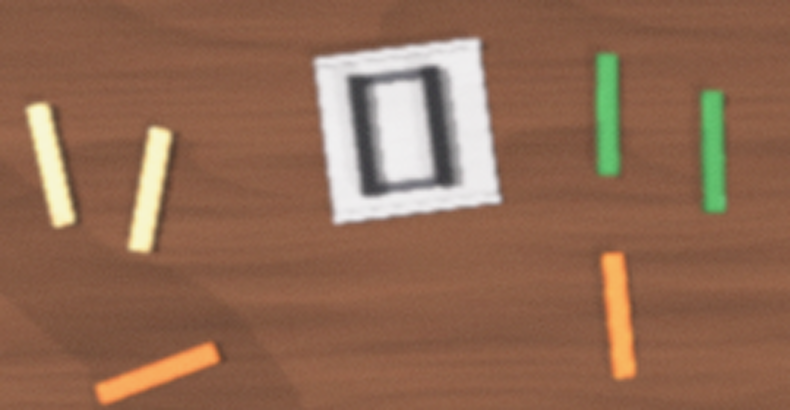

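Crop: pale yellow slats at (50,165) and (150,190) and green slats at (607,115) and (712,150) are the four to use. The orange ones at (158,372) and (618,315) are the look-alikes. I'll take the plain slat at (462,242) mm first.

>>> arm_command:
  plan: "-0.02 -0.017 0.005 0; -0.04 -0.034 0.01 0; -0.04 -0.034 0.01 0; -0.04 -0.034 0.01 0; -0.04 -0.034 0.01 0; -0.04 -0.034 0.01 0; -0.04 -0.034 0.01 0; -0.04 -0.034 0.01 0; -0.04 -0.034 0.01 0; -0.035 -0.03 0.01 -0.8; -0.02 -0.017 0.01 -0.8; 0 0 0 0; 0 0 0 0"
  hand: -0.1

```text
clock: 1.72
tcp_pos: [0.4608, 0.2427, 0.1183]
orientation: [-0.311, -3.126, -0.001]
contact_force: [-0.3, 0.5, -0.3]
grip_width: 0.0466
gripper_force: 0.0
```

```bash
cat >> h.py <<'E'
def look(kind,z,name=None,lo=800):
    T=pose(); im,d=eyes.grab_frame("wrist")
    if name: cv2.imwrite(name,im[:,:,::-1])
    for c in blobs(masks(im)[kind],lo):
        x,y,w,h,a=rect("wrist",c,z,T)
        print(kind,"world",np.round([x,y,w,h,a],1),"tool",np.round(T[0].T@(np.array([x,y,z*1000])-T[1]*1000),1),"px",c[:,0].mean(0).round())
def go(x,y,z,ang):
    "target mm, tool x axis angle deg; prints tool-frame shift then yaw"
    Rt,p=pose(); s=Rt.T@(np.array([x,y,z])-p*1000)
    cur=np.degrees(np.arctan2(Rt[1,0],Rt[0,0])); yaw=-((ang-cur+90)%180-90)
    print("at",(p*1000).round(1),"ang",cur.round(2),"shift",s.round(1),"yaw",round(yaw,2))
E
python3 - <<'E'
from h import *
print(r.get_obs()["clock"])
look("plain",0.014,"pics/w1.png")
go(462,242,120,-11.4)
E
```

```text
1.725
plain world [493.4 347.7 132.1  22.9  12.1] tool [-11.4 109.4 104.3] px [362. 188.]
plain world [464.1 244.  129.3  20.2 -10.8] tool [ -3.1   1.9 104.3] px [255. 184.]
at [460.7 243.1 118.5] ang 168.7 shift [-1.5 -0.9 -1.5] yaw 0.1
```

>>> arm_command:
  plan: "-0.003 0.002 0.02 -0.5; 0 0 0.03 0; 0 0 0.025 0; 0 0 0.015 0; 0 0 0.01 0; 0 0 0 0"

```text
clock: 2.52
tcp_pos: [0.4645, 0.2433, 0.0181]
orientation: [-0.298, -3.127, 0.0]
contact_force: [-1.0, 0.7, 0.0]
grip_width: 0.0471
gripper_force: 0.0
```

>>> arm_command:
  plan: "0 0 0 0; 0 0 0 0; 0 0 0 0; 0 0 0 0"
  hand: 1
  grip_force: 60

```text
clock: 3.02
tcp_pos: [0.4648, 0.2431, 0.0185]
orientation: [0.298, 3.127, 0.0]
contact_force: [0.2, 0.7, 0.3]
grip_width: 0.0002
gripper_force: 0.0
```

>>> arm_command:
  plan: "0 0 -0.02 0; 0 0 -0.04 0; 0 0 -0.03 0; 0 0 0 0; 0 0 0 0"

```text
clock: 3.65
tcp_pos: [0.4643, 0.2429, 0.1078]
orientation: [-0.298, -3.127, 0.001]
contact_force: [0.3, 0.7, -0.7]
grip_width: 0.0003
gripper_force: 0.0
```

```bash
python3 - <<'E'
from h import *
T=pose()
im,d=eyes.grab_frame("wrist"); cv2.imwrite("pics/w2.png",im[:,:,::-1])
o=r.get_obs();print(o["contact_force"])
for z in (-.005,-0.002,0.001): look("plain",T[1][2]+z)
E
```

```text
[-0.4765359   0.95877499 -0.85997384]
plain world [458.6 313.8  83.8  14.7  12. ] tool [18.8 68.7  4.5] px [365. 187.]
plain world [429.6 250.3  60.6  12.8 -11.3] tool [35.2  0.9  4.6] px [255. 167.]
plain world [457.4 312.5  82.3  14.4  12.2] tool [19.6 67.4  1.3] px [365. 186.]
plain world [429.2 250.3  59.9  12.6 -11.3] tool [35.6  0.9  1.5] px [255. 167.]
plain world [456.2 311.5  80.6  14.2  11.9] tool [20.6 66.1 -1.7] px [365. 185.]
plain world [428.3 250.4  58.1  12.3 -11.3] tool [36.5  0.9 -1.6] px [255. 167.]
```

View pics/w2.png

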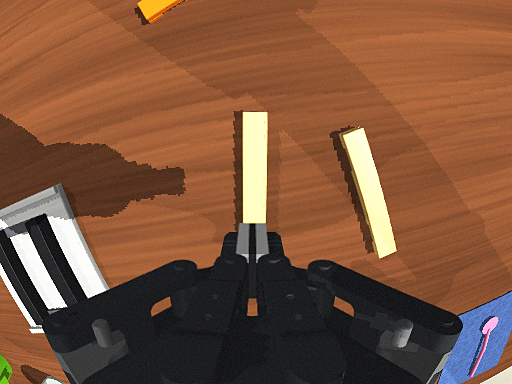

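The gripper shut at (252,235) above the slat and missed it: the slat still lies on the table, its visible part centred at (255,167). At this opening the fingertips stand higher than I assumed, so I'll go lower.

```bash
python3 - <<'E'
from h import *
T=pose(); im,d=eyes.grab_frame("wrist")
look("plain",0.014)
# finger tip depth -> tool coordinates
pts=[]
for v in range(222,240,2):
  for u in (248,260):
    z=d[v,u]
    o,ray=rays("wrist",[[u,v]],T); c=eyes.calibration("wrist"); ax=-(T[0]@np.array(c["tool_from_camera"])[:3,:3])[:,2]
    P=o+ray[0]*z/(ray[0]@ax); print(u,v,im[v,u],(T[0].T@(P-T[1])*1000).round(1),(P*1000).round(0))
E
```

```text
plain world [493.4 347.5 131.9  23.1  12. ] tool [ -9.  108.5  93.3] px [365. 183.]
plain world [448.1 247.6  95.2  20.  -11.3] tool [16.7  1.9 93.4] px [255. 167.]
248 222 [255 255 187] [-30.5  -4.1  92.5] [493. 233.  15.]
260 222 [255 255 179] [-30.7   6.5  93. ] [495. 243.  14.]
248 224 [100 105 111] [ 11.   -2.7 -13.1] [453. 242. 120.]
260 224 [113 116 123] [ 11.1   3.3 -13.4] [454. 248. 121.]
248 226 [119 120 122] [ 11.6  -2.6 -17.1] [452. 242. 124.]
260 226 [122 120 121] [ 11.5   3.2 -16.8] [453. 248. 124.]
248 228 [112 114 112] [ 11.3  -2.6 -18.7] [453. 242. 126.]
260 228 [116 118 113] [ 11.6   3.1 -19.6] [453. 248. 127.]
248 230 [103 106 105] [ 11.4  -2.6 -21.4] [452. 242. 129.]
260 230 [122 120 124] [ 11.2   3.1 -21.1] [454. 248. 128.]
248 232 [103 105 105] [ 11.   -2.5 -22.8] [453. 242. 130.]
260 232 [125 123 123] [ 11.3   3.  -23.6] [454. 248. 131.]
248 234 [104 105 108] [ 11.6  -2.5 -26.6] [452. 242. 134.]
260 234 [117 122 121] [ 11.2   3.  -25.7] [454. 248. 133.]
248 236 [105 106 108] [ 11.7  -2.5 -28.8] [452. 242. 136.]
260 236 [128 128 125] [ 11.5   2.9 -28.5] [453. 248. 136.]
248 238 [93 93 92] [ 11.3  -2.5 -30.1] [453. 242. 137.]
260 238 [120 121 122] [ 11.2   2.9 -30. ] [454. 248. 137.]
```

>>> arm_command:
  plan: "0 0 0.02 0; 0 0 0.03 0; 0 0 0.01 0; 0 0 0 0"
  hand: -0.1

```text
clock: 4.45
tcp_pos: [0.4643, 0.2428, 0.0478]
orientation: [-0.298, -3.126, 0.002]
contact_force: [0.0, -0.6, -0.6]
grip_width: 0.0469
gripper_force: 0.0
```

```bash
python3 - <<'E'
from h import *
T=pose(); im,d=eyes.grab_frame("wrist"); cv2.imwrite("pics/w3.png",im[:,:,::-1])
print(T[1],r.get_obs()["grip_width"])
look("plain",0.014)
E
```

```text
[0.46434251 0.24276275 0.04779169] 0.04673152945830212
plain world [494.3 347.2 129.4  23.6  12. ] tool [ -9.1 107.7  34.5] px [397. 204.]
plain world [464.2 244.1 128.4  20.1 -11.1] tool [ 0.9  0.9 34.5] px [254. 200.]
```

View pics/w3.png

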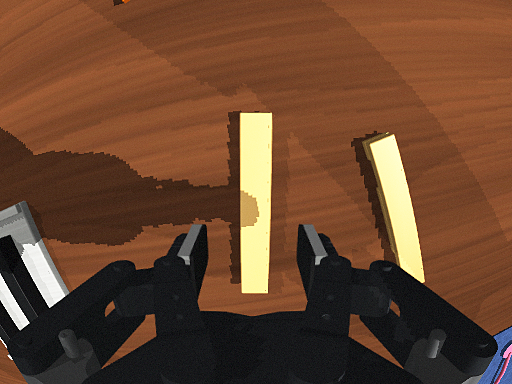

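The picture shows the open pads at (195,245) and (312,245) well above the slat, centred on it. By depth the pad tips are about 12 mm behind the TCP, so the contact height is lower than the text suggests. I'll descend and watch the force.

>>> arm_command:
  plan: "0 0.001 0.03 0; 0 0 0.015 0; 0 0 0.005 0; 0 0 0.004 0; 0 0 0 0"

```text
clock: 5.18
tcp_pos: [0.4652, 0.2442, -0.0054]
orientation: [0.298, 3.127, 0.001]
contact_force: [0.4, 0.4, -0.5]
grip_width: 0.0472
gripper_force: 0.0
```

```bash
python3 - <<'E'
from h import *
T=pose(); im,d=eyes.grab_frame("wrist"); cv2.imwrite("pics/w4.png",im[150:300,130:380,::-1])
o=r.get_obs(); print(T[1],o["contact_force"])
c=eyes.calibration("wrist"); ax=-(T[0]@np.array(c["tool_from_camera"])[:3,:3])[:,2]
for u in (185,192,200,205,302,308,316):
  col=[]
  for v in range(200,262,2):
    o,ray=rays("wrist",[[u,v]],T); P=o+ray[0]*d[v,u]/(ray[0]@ax); t=T[0].T@(P-T[1])*1000
    if 5<t[0]<16 and P[2]>-.01: col.append((v,*t.round(0),round(P[2]*1000)))
  if col: print(u,max(col,key=lambda q:q[3]))
E
```

```text
[ 0.46517243  0.24418894 -0.00537305] [-0.24243531  0.31298412  0.23217554]
185 (222, np.float64(8.0), np.float64(-37.0), np.float64(-4.0), -1)
192 (220, np.float64(10.0), np.float64(-33.0), np.float64(-4.0), -1)
200 (210, np.float64(15.0), np.float64(-28.0), np.float64(-5.0), -1)
205 (210, np.float64(16.0), np.float64(-25.0), np.float64(-5.0), 0)
302 (222, np.float64(8.0), np.float64(26.0), np.float64(-4.0), -1)
308 (210, np.float64(15.0), np.float64(29.0), np.float64(-5.0), 0)
316 (216, np.float64(12.0), np.float64(33.0), np.float64(-4.0), -1)
```

View pics/w4.png

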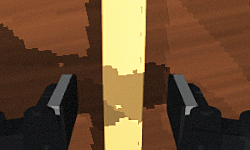

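>>> arm_command:
  plan: "0 0 0.003 0; 0 0 0.002 0; 0 0 0 0"

```text
clock: 5.6
tcp_pos: [0.465, 0.2442, -0.0104]
orientation: [0.298, 3.127, 0.0]
contact_force: [-0.8, 0.5, 4.2]
grip_width: 0.047
gripper_force: 2.1
```

>>> arm_command:
  plan: "0 0 0 0; 0 0 0 0; 0 0 0 0; 0 0 0 0"
  hand: 1
  grip_force: 60

```text
clock: 6.1
tcp_pos: [0.4679, 0.2463, -0.0076]
orientation: [0.298, 3.122, 0.007]
contact_force: [-3.1, -0.5, 27.0]
grip_width: 0.0187
gripper_force: 67.0
```

>>> arm_command:
  plan: "0 0 -0.01 0; 0 0 -0.03 0; 0 0 -0.05 0; 0 0 -0.03 0; 0 0 0 0; 0 0 0 0"

```text
clock: 6.85
tcp_pos: [0.4642, 0.2437, 0.1085]
orientation: [-0.298, -3.126, 0.001]
contact_force: [-0.2, 0.4, -0.4]
grip_width: 0.0183
gripper_force: 59.2
```

```bash
python3 - <<'E'
from h import *
T=pose();o=r.get_obs();print(T[1],o["contact_force"],o["grip_width"])
for z in (0.000,0.005,.01): look("plain",T[1][2]+z)
E
python3 - <<'E'
import sys;sys.path.insert(0,'.')
from h import *
im,d=eyes.grab_frame("wrist");cv2.imwrite("pics/w5.png",im[:,:,::-1])
E
```

```text
[0.46417466 0.24370398 0.10848069] [-0.1974186   0.36269195 -0.44543247] 0.01834444439534637
plain world [457.  313.2  79.6  12.4  11.9] tool [20.2 66.9 -0. ] px [370. 192.]
plain world [459.7 243.9 125.3  23.1 -10.7] tool [ 4.5 -0.7  0. ] px [252. 209.]
plain world [454.9 311.2  76.8  12.   11.9] tool [21.7 64.7 -5.5] px [370. 192.]
plain world [457.2 244.2 120.7  22.3 -10.7] tool [ 6.7 -0.7 -5.4] px [252. 209.]
plain world [452.9 309.3  74.1  11.6  12. ] tool [ 23.2  62.5 -10.6] px [370. 192.]
plain world [455.1 244.6 116.5  21.5 -10.7] tool [  8.9  -0.7 -10.5] px [252. 209.]
```

View pics/w5.png

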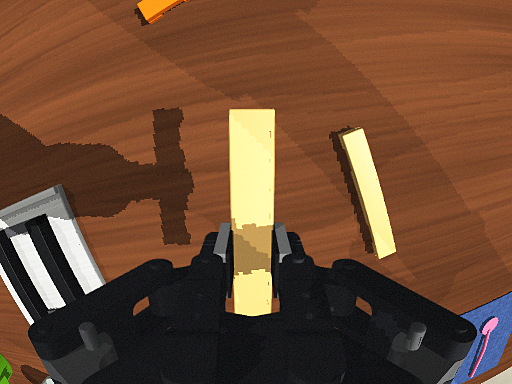

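Gripped (18 mm opening): the slat is at (252,209) with its far end at row 109. The slat centre lies about +1.4 mm along tool x, and its underside about 7.6 mm behind the TCP. I'll carry it over the stand and turn it.

>>> arm_command:
  plan: "-0.012 -0.021 -0.002 0; -0.024 -0.042 -0.005 0; -0.024 -0.042 -0.005 0; -0.024 -0.042 -0.005 0; -0.024 -0.042 -0.005 0; -0.024 -0.042 -0.005 0; -0.011 -0.019 -0.003 0; 0 0 0 10.5; 0 0 0 10.5; 0 0 0 10.5; 0 0 0 10.5; 0 0 0 10.5; 0 0 0 10.5; 0 0 0 10.5; 0 0 0 0; 0 0 0 0"

```text
clock: 9.05
tcp_pos: [0.5579, -0.0284, 0.1389]
orientation: [-2.106, -2.331, 0.001]
contact_force: [0.5, -0.6, -0.2]
grip_width: 0.0184
gripper_force: 59.2
```

```bash
python3 - <<'E'
from h import *
T=pose();o=r.get_obs();print(o["clock"],T[1],o["contact_force"],o["joints"])
im,d=eyes.grab_frame("wrist");cv2.imwrite("pics/w6.png",im[:,:,::-1]); np.savez("pics/w6.npz",im=im,d=d,R=T[0],p=T[1])
go(558,-28,140,95.5)
look("plain",T[1][2]+0.0216)
E
```

```text
9.05 [ 0.55787323 -0.02839431  0.13887193] [ 0.52596227 -0.58369664 -0.23964965] [-0.49012034  0.4285312   0.55074031  1.94494552 -0.29381878  0.84795809
  0.31843524]
at [557.9 -28.4 139. ] ang 95.77 shift [ 0.4  0.1 -1. ] yaw 0.27
plain world [556.  -15.7 107.7  20.  -83.9] tool [ 12.8  -0.7 -21.5] px [252. 209.]
```

View pics/w6.png

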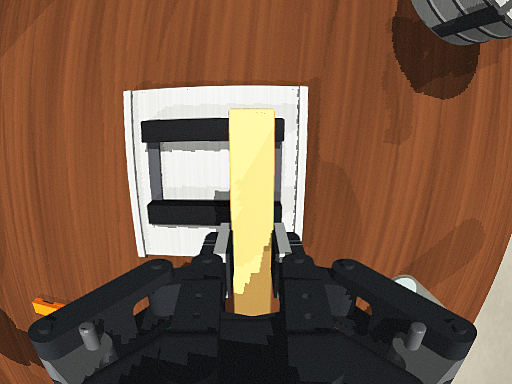

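```bash
cat >> h.py <<'E'
def runners(im,T,box,z=0.03,thr=70,show=False):
    "black mask inside box (u0,v0,u1,v1): world contour points on plane z, per blob"
    u0,v0,u1,v1=box; m=np.zeros(im.shape[:2],np.uint8)
    m[v0:v1,u0:u1]=(im[v0:v1,u0:u1].max(2)<thr)*255
    m=cv2.morphologyEx(m,cv2.MORPH_OPEN,np.ones((9,9)))
    return m,[onz("wrist",c[:,0].astype(float),z,T)*1000 for c in blobs(m,200)]
E
python3 - <<'E'
from h import *
Z=np.load("pics/w6.npz");im=Z["im"];T=(Z["R"],Z["p"])
m,B=runners(im,T,(130,105,226,230))
for thr in(50,90):
  for m_ in [im.max(2)<thr]:
    for u in (170,190,210): 
      col=np.where(m_[105:230,u])[0]+105; s=np.split(col,np.where(np.diff(col)>1)[0]+1); e=[(a[0],a[-1]) for a in s if len(a)>8]
      for a,b in e: print(thr,u,a,b,(onz("wrist",[[u,a-.5],[u,b+.5]],.03,T)*1000).round(1)[:,:2].tolist())
    for v in (131,212):
      row=np.where(m_[v,120:310])[0]+120; print("row",v,row[0],row[-1],(onz("wrist",[[row[0]-.5,v],[row[-1]+.5,v]],.03,T)*1000).round(1)[:,:2].tolist())
E
```

```text
50 170 120 141 [[479.1, 22.2], [480.3, 2.4]]
50 170 200 223 [[482.3, -52.0], [482.6, -76.5]]
50 190 119 133 [[497.3, 24.2], [498.3, 11.0]]
50 190 200 223 [[501.6, -50.0], [502.4, -74.1]]
50 210 126 140 [[515.6, 19.4], [516.6, 6.2]]
50 210 200 224 [[520.4, -48.0], [521.7, -72.8]]
row 131 142 283 [[452.3, 10.2], [579.9, 20.9]]
row 212 148 281 [[459.5, -67.3], [587.3, -53.4]]
90 170 120 141 [[479.1, 22.2], [480.3, 2.4]]
90 170 200 224 [[482.3, -52.0], [482.6, -77.5]]
90 190 119 140 [[497.3, 24.2], [498.7, 4.7]]
90 190 200 224 [[501.6, -50.0], [502.4, -75.1]]
90 210 118 140 [[515.0, 26.4], [516.6, 6.2]]
90 210 200 225 [[520.4, -48.0], [521.8, -73.9]]
row 131 142 283 [[452.3, 10.2], [579.9, 20.9]]
row 212 139 295 [[450.0, -68.5], [600.5, -52.2]]
```

>>> arm_command:
  plan: "0.004 0.002 0.01 0.2; 0.003 0.001 0.03 0.2; 0 0 0.03 0; 0 0 0.02 0; 0 0 0.014 0; 0 0 0 0; 0 0 0 0"

```text
clock: 10.02
tcp_pos: [0.5609, -0.0213, 0.0358]
orientation: [2.118, 2.319, 0.001]
contact_force: [0.7, -0.0, 1.2]
grip_width: 0.0182
gripper_force: 59.2
```

```bash
python3 - <<'E'
from h import *
T=pose();o=r.get_obs();print(o["clock"],T[1]*1000,o["contact_force"])
im,d=eyes.grab_frame("wrist");cv2.imwrite("pics/w7.png",im[:,:,::-1]); np.savez("pics/w7.npz",im=im,d=d,R=T[0],p=T[1])
go(560.2,-21.1,30,95.4)
look("plain",T[1][2]+0.0216)
E
```

```text
10.025 [560.94342594 -21.25744184  35.83141644] [ 0.65348285 -0.02264856  1.20799723]
at [561.1 -21.2  36.1] ang 95.2 shift [ 0.2 -0.9  6.1] yaw -0.2
plain world [559.2  -8.6 107.8  20.2 -84.4] tool [ 12.7  -0.7 -21.4] px [252. 209.]
```

View pics/w7.png

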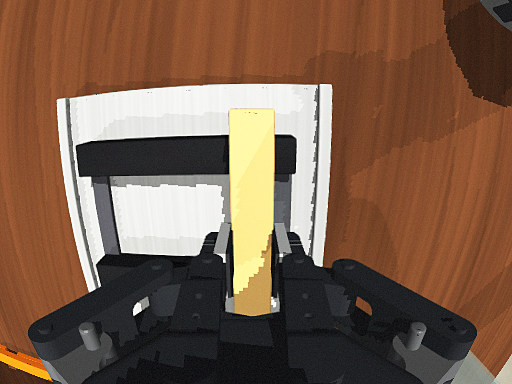

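The slat hovers at (252,209) over the right part of the runners, aligned with them. The far runner spans rows 140–175.

```bash
cat >> h.py <<'E'
def vedges(im,T,us,v0,v1,z=.03,thr=80):
    for u in us:
        col=np.where(im[v0:v1,u].max(1)<thr)[0]+v0; s=np.split(col,np.where(np.diff(col)>2)[0]+1)
        for a in s:
            if len(a)>8: print("col",u,a[0],a[-1],(onz("wrist",[[u,a[0]-.5],[u,a[-1]+.5]],z,T)*1000).round(1)[:,:2].tolist())
def hedges(im,T,v,u0,u1,z=.03,thr=80):
    row=np.where(im[v,u0:u1].max(1)<thr)[0]+u0; print("row",v,row[0],row[-1],(onz("wrist",[[row[0]-.5,v],[row[-1]+.5,v]],z,T)*1000).round(1)[:,:2].tolist())
def slatend(im,T,kind="plain",dz=.0216,u0=225,u1=282):
    m=masks(im)[kind][:,u0:u1]; e=[np.where(m[:,k])[0][0] for k in range(8,u1-u0-12) if m[:,k].any()]; v=np.median(e)
    P=onz("wrist",[[252,v-.5]],T[1][2]+dz,T)[0]; print("slat end row",v,(P*1000).round(1),"tool",(T[0].T@(P-T[1])*1000).round(1))
E
python3 - <<'E'
from h import *
Z=np.load("pics/w7.npz");im=Z["im"];T=(Z["R"],Z["p"])
vedges(im,T,(130,160,190,210,220,285),120,200)
hedges(im,T,158,60,320); slatend(im,T)
for u in (85,100,285):
  print(u,[im[v,u].max() for v in range(128,185,3)])
E
```

```text
col 130 139 175 [[488.1, 24.5], [488.2, 3.3]]
col 160 137 174 [[506.0, 26.5], [506.6, 5.3]]
col 190 136 174 [[522.8, 28.1], [523.8, 6.7]]
col 210 136 173 [[533.6, 28.8], [534.9, 8.2]]
col 220 135 173 [[538.8, 29.7], [540.3, 8.7]]
col 285 135 181 [[572.9, 32.8], [575.8, 7.4]]
row 158 77 317 [[451.5, 11.3], [592.0, 22.1]]
slat end row 109.0 [554.4  44.8  57.4] tool [ 66.4  -0.6 -21.6]
85 [np.uint8(245), np.uint8(244), np.uint8(243), np.uint8(243), np.uint8(247), np.uint8(0), np.uint8(41), np.uint8(36), np.uint8(36), np.uint8(40), np.uint8(39), np.uint8(41), np.uint8(43), np.uint8(36), np.uint8(37), np.uint8(35), np.uint8(96), np.uint8(244), np.uint8(246)]
100 [np.uint8(237), np.uint8(238), np.uint8(229), np.uint8(228), np.uint8(125), np.uint8(30), np.uint8(38), np.uint8(39), np.uint8(32), np.uint8(42), np.uint8(43), np.uint8(44), np.uint8(39), np.uint8(37), np.uint8(44), np.uint8(36), np.uint8(43), np.uint8(54), np.uint8(59)]
285 [np.uint8(227), np.uint8(228), np.uint8(156), np.uint8(16), np.uint8(41), np.uint8(35), np.uint8(39), np.uint8(37), np.uint8(38), np.uint8(42), np.uint8(37), np.uint8(36), np.uint8(40), np.uint8(41), np.uint8(41), np.uint8(29), np.uint8(49), np.uint8(48), np.uint8(83)]
```

Alignment agrees with the runner within about 0.5 mm, so I'll lower and feel.

>>> arm_command:
  plan: "0.0003 -0.0005 0.008 0; 0 0 0.004 0; 0 0 0.002 0; 0 0 0 0"

```text
clock: 10.62
tcp_pos: [0.5597, -0.021, 0.0211]
orientation: [-2.118, -2.32, 0.0]
contact_force: [-0.3, -0.4, -0.7]
grip_width: 0.0183
gripper_force: 59.2
```

>>> arm_command:
  plan: "0 0 0.002 0; 0 0 0.002 0; 0 0 0 0"

```text
clock: 11.0
tcp_pos: [0.56, -0.0209, 0.0175]
orientation: [2.118, 2.32, 0.001]
contact_force: [-1.1, -0.3, 2.0]
grip_width: 0.0183
gripper_force: 59.5
```

>>> arm_command:
  plan: "0 0 0.001 0; 0 0 0.0005 0; 0 0 0 0"

```text
clock: 11.38
tcp_pos: [0.56, -0.0209, 0.0173]
orientation: [-2.118, -2.319, -0.002]
contact_force: [-7.0, 0.9, 19.3]
grip_width: 0.0184
gripper_force: 61.6
```

>>> arm_command:
  plan: "0 0 -0.001 0; 0 0 0 0; 0 0 0 0"
  hand: -0.1

```text
clock: 11.75
tcp_pos: [0.5597, -0.0209, 0.0165]
orientation: [-2.118, -2.32, 0.001]
contact_force: [-0.2, -0.3, 0.3]
grip_width: 0.0475
gripper_force: 0.0
```

>>> arm_command:
  plan: "0 0 -0.02 0; 0 0 -0.04 0; 0 0 -0.04 0; 0 0 0 0"

```text
clock: 12.25
tcp_pos: [0.5625, -0.0212, 0.1209]
orientation: [2.116, 2.316, 0.008]
contact_force: [0.3, -1.0, -0.3]
grip_width: 0.0469
gripper_force: 0.0
```

```bash
python3 - <<'E'
from h import *
T=pose();o=r.get_obs();print(o["clock"],T[1]*1000,o["contact_force"],o["grip_width"])
im,d=eyes.grab_frame("wrist"); np.savez("pics/w8.npz",im=im,d=d,R=T[0],p=T[1])
cv2.imwrite("pics/w8.png",im[:,:,::-1])
look("plain",.039)
vedges(im,T,(190,210,220),105,230)
go(493.4,347.6,100,12.1)
E
```

```text
12.25 [562.45244572 -21.20262334 120.89607229] [ 0.29942899 -0.98879477 -0.26296629] 0.046854113916573466
plain world [559.3 -18.9 129.3  20.6 -84.6] tool [ 2.1 -1.9 80.1] px [250. 184.]
col 190 128 152 [[507.4, 25.7], [508.6, 4.9]]
col 190 213 227 [[510.5, -47.8], [510.8, -62.1]]
col 210 127 151 [[523.9, 27.6], [525.3, 7.0]]
col 210 213 229 [[528.2, -46.1], [528.9, -62.2]]
col 220 127 151 [[532.1, 28.2], [533.6, 7.7]]
col 220 213 229 [[536.9, -45.3], [537.8, -61.3]]
at [560.1 -20.7 117.8] ang 95.21 shift [372.9 -33.   17.9] yaw 83.11
```

>>> arm_command:
  plan: "0.025 -0.002 0 0; 0.05 -0.0045 0.003 0; 0.055 -0.005 0.003 0; 0.055 -0.005 0.003 0; 0.055 -0.005 0.003 0; 0.055 -0.005 0.003 0; 0.05 -0.0045 0.003 0; 0.028 -0.002 0 0; 0 0 0 10.4; 0 0 0 10.4; 0 0 0 10.4; 0 0 0 10.4; 0 0 0 10.4; 0 0 0 10.4; 0 0 0 10.4; 0 0 0 10.3; 0 0 0 0; 0 0 0 0"

```text
clock: 14.6
tcp_pos: [0.4928, 0.3472, 0.0983]
orientation: [3.123, 0.336, -0.001]
contact_force: [0.4, -0.3, -0.2]
grip_width: 0.047
gripper_force: 0.0
```

```bash
python3 - <<'E'
from h import *
look("plain",.014)
T=pose();o=r.get_obs();print(o["clock"],T[1]*1000,o["joints"].round(2) if hasattr(o["joints"],'round') else o["joints"])
E
```

```text
14.65 [492.9607223  347.35525231  98.48009231] [-1.33  0.67  0.87  1.88 -0.65  0.9  -1.5 ]
```

```bash
python3 - <<'E'
from h import *
T=pose();im,d=eyes.grab_frame("wrist");cv2.imwrite("pics/w9.png",im[:,:,::-1])
h=cv2.cvtColor(im,cv2.COLOR_RGB2HSV)
for u,v in((252,140),(252,160),(252,180),(252,200),(240,180),(265,180)): print(u,v,im[v,u],h[v,u])
for k,m in masks(im).items(): print(k,[(cv2.contourArea(c),c[:,0].mean(0).round()) for c in blobs(m,100)])
E
```

```text
252 140 [255 255 231] [ 30  24 255]
252 160 [255 255 230] [ 30  25 255]
252 180 [255 255 230] [ 30  25 255]
252 200 [255 255 230] [ 30  25 255]
240 180 [255 255 231] [ 30  24 255]
265 180 [107  66  44] [ 10 150 107]
plain []
green []
orange []
```

```bash
sed -i 's/(18,50,130),(36,170,255)/(18,14,130),(36,170,255)/' h.py; python3 - <<'E'
from h import *
look("plain",.014)
E
```

```text
plain world [494.8 349.7 128.9  20.4  11.9] tool [ 2.2 -1.9 84.6] px [249. 182.]
```

>>> arm_command:
  plan: "0.002 -0.002 0.02 0; 0 0 0.035 0; 0 0 0.03 0; 0 0 0.014 0; 0 0 0.0045 0; 0 0 0 0"

```text
clock: 15.5
tcp_pos: [0.4952, 0.35, -0.0043]
orientation: [-3.124, -0.331, -0.001]
contact_force: [0.1, 0.5, 1.1]
grip_width: 0.0468
gripper_force: 0.0
```

>>> arm_command:
  plan: "0 0 0 0; 0 0 0 0; 0 0 0 0; 0 0 0 0"
  hand: 1

```text
clock: 16.0
tcp_pos: [0.4953, 0.3504, -0.0036]
orientation: [-3.123, -0.331, -0.002]
contact_force: [-1.1, -1.0, 6.5]
grip_width: 0.0179
gripper_force: 59.5
```

>>> arm_command:
  plan: "0 0 -0.01 0; 0 0 -0.04 0; 0 0 -0.055 0; 0 0 -0.02 0; 0 0 0 0; 0 0 0 0"

```text
clock: 16.75
tcp_pos: [0.4936, 0.3497, 0.1189]
orientation: [3.123, 0.332, -0.003]
contact_force: [-0.2, 0.0, -0.6]
grip_width: 0.0181
gripper_force: 58.8
```

```bash
python3 - <<'E'
from h import *
T=pose();im,d=eyes.grab_frame("wrist")
look("plain",T[1][2]+.019); slatend(im,T,dz=.019)
u=np.array([np.cos(np.radians(5.6)),np.sin(np.radians(5.6))])
C=np.array([559.3,-18.9])-80*u; print(C); go(*C,130,95.6)
E
```

```text
plain world [503.8 351.5 107.1  19.8  12.1] tool [ 10.3   0.3 -19.2] px [252. 214.]
slat end row 114.0 [556.3 362.8 137.9] tool [ 64.    0.4 -19.1]
[479.681808   -26.70663198]
at [493.7 349.5 118.7] ang 12.11 shift [-92.6 364.9 -10.6] yaw -83.49
```

>>> arm_command:
  plan: "-0.006 0.024 0 0; -0.013 0.05 -0.002 0; -0.014 0.055 -0.002 0; -0.014 0.055 -0.002 0; -0.014 0.055 -0.002 0; -0.014 0.055 -0.002 0; -0.012 0.049 0 0; -0.0055 0.022 0 0; 0 0 0 -10.5; 0 0 0 -10.5; 0 0 0 -10.5; 0 0 0 -10.5; 0 0 0 -10.5; 0 0 0 -10.5; 0 0 0 -10.5; 0 0 0 -10; 0 0 0 0; 0 0 0 0"

```text
clock: 19.1
tcp_pos: [0.4801, -0.0271, 0.13]
orientation: [-2.115, -2.323, 0.001]
contact_force: [-0.2, 0.7, -0.3]
grip_width: 0.0181
gripper_force: 58.8
```

```bash
python3 - <<'E'
from h import *
go(479.7,-26.7,130,95.6)
T=pose();im,d=eyes.grab_frame("wrist");cv2.imwrite("pics/w10.png",im[:,:,::-1])
m=masks(im)["plain"]; print([(cv2.contourArea(c),c[:,0].mean(0).round()) for c in blobs(m,300)])
look("plain",T[1][2]+.018); slatend(im,T,dz=.018); look("plain",.039)
print(r.get_obs()["clock"],r.get_obs()["joints"])
vedges(im,T,(210,290,300),100,200)
E
```

```text
at [480.1 -27.1 130. ] ang 95.36 shift [ 0.4 -0.4 -0. ] yaw -0.24
[(1880.5, array([490., 339.])), (7824.0, array([252., 211.])), (3075.5, array([340., 179.]))]
plain world [ 714.7 -143.6  216.2   58.5  -50.1] tool [-138.3  222.3  -18. ] px [491. 339.]
plain world [478.7 -16.7 108.5  19.9 -84.8] tool [ 10.2  -0.7 -17.9] px [252. 211.]
plain world [519.3   7.3  71.3  13.4 -84.8] tool [ 30.3  42.  -18. ] px [340. 186.]
slat end row 113.0 [473.6  37.2 148. ] tool [ 64.6  -0.6 -18. ]
plain world [ 933.6 -319.   329.8  108.6  -50.1] tool [-334.1  423.3   91. ] px [491. 347.]
plain world [483.2 -62.7 197.7  36.3 -84.7] tool [-36.1  -0.7  91.1] px [252. 212.]
plain world [557.1 -19.3 130.2  24.5 -84.7] tool [ 0.  77.  91.1] px [341. 179.]
19.25 [-0.55914979  0.31839417  0.58144051  2.1268064  -0.25135923  0.76223128
  0.27861786]
col 290 128 151 [[506.7, 26.2], [509.0, 5.8]]
col 300 129 152 [[515.3, 26.3], [517.8, 5.8]]
```

>>> arm_command:
  plan: "0 0 0.02 0; 0 0 0.04 0; 0 0 0.03 0; 0 0 0.008 0; 0 0 0 0; 0 0 0 0"

```text
clock: 20.0
tcp_pos: [0.4817, -0.0264, 0.0333]
orientation: [2.11, 2.326, 0.002]
contact_force: [-0.1, -0.8, -0.3]
grip_width: 0.0182
gripper_force: 58.8
```

```bash
python3 - <<'E'
from h import *
T=pose();im,d=eyes.grab_frame("wrist");cv2.imwrite("pics/w11.png",im[:,:,::-1]); print(T[1]*1000)
look("plain",T[1][2]+.018); slatend(im,T,dz=.018); look("plain",.039)
vedges(im,T,(200,210,285,290,300,310),100,200)
E
```

```text
[481.72960036 -26.38727978  33.32627942]
plain world [547.6   0.6  88.7  24.  -84.7] tool [ 20.4  68.2 -17.8] px [386. 192.]
plain world [480.1 -16.2 108.4  20.1 -84.4] tool [ 10.2  -0.6 -18. ] px [252. 212.]
slat end row 113.0 [474.9  37.8  51.3] tool [ 64.6  -0.6 -18. ]
plain world [554.3  -3.1  96.5  26.2 -84.8] tool [16.  74.6 -5.6] px [388. 197.]
plain world [480.5 -21.3 118.4  21.8 -84.3] tool [ 5.  -0.6 -5.7] px [252. 211.]
col 210 140 185 [[454.5, 21.7], [456.2, -3.1]]
col 285 140 179 [[493.3, 25.4], [495.9, 4.1]]
col 290 140 179 [[496.0, 25.6], [498.6, 4.3]]
col 300 140 179 [[501.2, 26.2], [504.0, 4.9]]
col 310 141 179 [[506.6, 26.3], [509.5, 5.4]]
```

>>> arm_command:
  plan: "-0.0005 0 0.004 0; 0 0 0.003 0; 0 0 0.002 0; 0 0 0 0"

```text
clock: 20.65
tcp_pos: [0.4806, -0.0269, 0.023]
orientation: [-2.11, -2.327, 0.001]
contact_force: [0.0, 0.3, -0.3]
grip_width: 0.018
gripper_force: 58.8
```

>>> arm_command:
  plan: "0 0 0.0015 0; 0 0 0.0015 0; 0 0 0 0"

```text
clock: 21.02
tcp_pos: [0.4809, -0.0269, 0.0213]
orientation: [-2.11, -2.327, -0.001]
contact_force: [-4.0, 0.6, 16.7]
grip_width: 0.0184
gripper_force: 60.7
```

>>> arm_command:
  plan: "0 0 -0.001 0; 0 0 0 0; 0 0 0 0"
  hand: -0.1

```text
clock: 21.4
tcp_pos: [0.4808, -0.0268, 0.0212]
orientation: [-2.11, -2.327, 0.0]
contact_force: [0.0, -0.3, 0.4]
grip_width: 0.0468
gripper_force: 0.0
```

>>> arm_command:
  plan: "0 0 -0.02 0; 0 0 -0.045 0; 0 0 -0.05 0; 0 0 -0.02 0; 0 0 0 0; 0 0 0 0"

```text
clock: 22.15
tcp_pos: [0.4801, -0.0267, 0.1553]
orientation: [-2.109, -2.327, 0.002]
contact_force: [0.1, -0.4, -0.5]
grip_width: 0.047
gripper_force: 0.0
```

```bash
python3 - <<'E'
from h import *
T=pose();im,d=eyes.grab_frame("wrist");cv2.imwrite("pics/w12.png",im[:,:,::-1]); print(T[1]*1000)
look("plain",.039)
# heights of slat tops by depth
c=eyes.calibration("wrist"); ax=-(T[0]@np.array(c["tool_from_camera"])[:3,:3])[:,2]
for k in blobs(masks(im)["plain"],800):
    m=np.zeros(im.shape[:2],np.uint8); cv2.drawContours(m,[k],-1,1,-1); m=cv2.erode(m,np.ones((7,7)))
    v,u=np.where(m); o,ray=rays("wrist",np.c_[u,v],T); P=o+ray*(d[v,u]/(ray@ax))[:,None]
    A=np.c_[P[:,:2]-P[:,:2].mean(0),np.ones(len(P))]; f=np.linalg.lstsq(A,P[:,2],rcond=None)[0]; print("top z",(f[2]*1000).round(1),"slope",f[:2].round(3))
vedges(im,T,(300,310),100,230)
go(527.4,-249.1,100,-2.3)
E
```

```text
[480.14364043 -26.69982373 155.34303521]
plain world [ 977.5 -328.8  402.2   95.4  -50.6] tool [-349.1  465.9  115.2] px [501. 340.]
plain world [557.4 -19.1 129.9  24.  -84.9] tool [1.00e-01 7.80e+01 1.16e+02] px [335. 172.]
plain world [480.6 -27.5 129.6  20.6 -84.4] tool [ -0.7   0.8 116.1] px [253. 177.]
top z -143.6 slope [-0.889 -0.548]
top z 40.2 slope [-2.272 -0.2  ]
top z 39.7 slope [-0.055  0.05 ]
col 300 127 148 [[519.0, 27.4], [521.5, 6.8]]
col 300 204 229 [[528.9, -47.1], [533.1, -74.7]]
col 310 127 149 [[528.4, 28.6], [531.2, 6.9]]
col 310 204 223 [[539.0, -46.2], [542.4, -67.3]]
at [480.  -26.9 155.1] ang 95.6 shift [-225.8   25.6   55.1] yaw -82.1
```

>>> arm_command:
  plan: "-0.02 0.002 0 0; -0.04 0.004 0 0; -0.05 0.006 0.01 0; -0.05 0.006 0.015 0; -0.045 0.006 0.02 0; -0.021 0.0015 0.01 0; 0 0 0 -10.3; 0 0 0 -10.3; 0 0 0 -10.3; 0 0 0 -10.3; 0 0 0 -10.3; 0 0 0 -10.3; 0 0 0 -10.3; 0 0 0 -10; 0 0 0 0; 0 0 0 0"

```text
clock: 24.25
tcp_pos: [0.5279, -0.2493, 0.1005]
orientation: [-0.069, -3.14, -0.001]
contact_force: [-0.5, 0.6, 0.4]
grip_width: 0.0469
gripper_force: 0.0
```

```bash
python3 - <<'E'
from h import *
look("green",.014,"pics/w13.png"); look("orange",.014)
T=pose();o=r.get_obs();print(o["clock"],T[1]*1000,o["joints"])
E
```

```text
green world [ 530.7 -248.2  129.6   20.1   -1.7] tool [-2.9  1.2 86.5] px [254. 188.]
green world [ 487.4 -357.1  129.1   25.1   -1.7] tool [  35.7 -109.5   86.5] px [125. 148.]
24.35 [ 528.09147881 -249.2171132   100.85799476] [ 0.17324333  0.47841736  0.20889904  1.89446166 -0.13558969  0.78299686
  1.98436293]
```

>>> arm_command:
  plan: "-0.003 0.001 0.02 -0.8; 0 0 0.035 0; 0 0 0.03 0; 0 0 0.014 0; 0 0 0.0055 0; 0 0 0 0"

```text
clock: 25.1
tcp_pos: [0.5317, -0.2486, -0.003]
orientation: [0.041, 3.141, -0.0]
contact_force: [0.2, -1.1, 0.1]
grip_width: 0.0472
gripper_force: 0.0
```

>>> arm_command:
  plan: "0 0 0 0; 0 0 0 0; 0 0 0 0; 0 0 0 0"
  hand: 1

```text
clock: 25.6
tcp_pos: [0.5321, -0.2488, -0.002]
orientation: [0.041, 3.14, -0.001]
contact_force: [-1.1, 0.2, 7.2]
grip_width: 0.0182
gripper_force: 59.3
```

>>> arm_command:
  plan: "0 0 -0.01 0; 0 0 -0.04 0; 0 0 -0.055 0; 0 0 -0.035 0; 0 0 0 0; 0 0 0 0"

```text
clock: 26.35
tcp_pos: [0.5309, -0.2481, 0.1366]
orientation: [-0.041, -3.141, -0.001]
contact_force: [-0.9, 0.2, -0.8]
grip_width: 0.0181
gripper_force: 58.8
```

```bash
python3 - <<'E'
from h import *
T=pose();im,d=eyes.grab_frame("wrist");print(T[1]*1000)
look("green",T[1][2]+.018); slatend(im,T,"green",dz=.018)
# mid of plains and sled centre; runner -y
a=np.radians(5.4);u=np.array([np.cos(a),np.sin(a)]);n=np.array([-u[1],u[0]])
M=(np.array([558.8,-19])+np.array([480.4,-26.9]))/2
for s in(-40,40):
    P=M+s*n; print(s,P); go(*P,140,185.4)
E
```

```text
[ 530.87398274 -248.08799006  136.58063562]
green world [ 518.9 -248.2  108.4   19.3   -1.6] tool [ 11.7  -0.5 -18.6] px [252. 211.]
green world [ 474.8 -300.4   62.5   11.9   -1.8] tool [ 54.4 -53.8 -18.6] px [139. 141.]
slat end row 112.0 [ 464.9 -246.9  154.6] tool [ 66.   -0.5 -18. ]
-40 [523.36433253 -62.77247858]
at [ 530.4 -248.   135.6] ang 178.51 shift [ 11.9 185.   -4.2] yaw -6.89
40 [515.83566747  16.87247858]
at [ 530.4 -248.   135.6] ang 178.51 shift [ 21.5 264.4  -4.1] yaw -6.89
```

>>> arm_command:
  plan: "0.0015 0.02 0 0; 0.003 0.04 -0.002 0; 0.004 0.055 -0.002 0; 0.004 0.055 0 0; 0.004 0.05 0 0; 0.004 0.03 0 -3.5; 0 0.015 0 -3.4; 0 0 0 0; 0 0 0 0"

```text
clock: 27.58
tcp_pos: [0.5168, 0.0155, 0.1407]
orientation: [0.144, -3.138, 0.001]
contact_force: [0.4, 0.0, -0.5]
grip_width: 0.0182
gripper_force: 58.8
```

```bash
python3 - <<'E'
from h import *
T=pose();im,d=eyes.grab_frame("wrist");cv2.imwrite("pics/w14.png",im[:,:,::-1]);print(T[1]*1000,r.get_obs()["clock"])
go(515.8,16.9,140,185.4)
look("green",T[1][2]+.0165); slatend(im,T,"green",dz=.0165); look("plain",.039,lo=200)
for v in (100,112,120,140,160,190): 
    row=im[v]; b=np.where(row[120:400].max(1)<80)[0]+120; s=np.split(b,np.where(np.diff(b)>2)[0]+1)
    print(v,[((q[0],q[-1]),(onz("wrist",[[q[0]-.5,v],[q[-1]+.5,v]],.03,T)*1000).round(1)[:,:2].tolist()) for q in s if len(q)>8])
E
```

```text
[516.82876584  15.45255848 140.65770525] 27.625
at [516.9  15.3 140.7] ang -174.77 shift [0.9 1.7 0.7] yaw -0.17
green world [506.2  13.8 110.3  19.5   5.3] tool [ 10.8  -0.5 -16.5] px [252. 211.]
slat end row 112.0 [451.1   8.9 157.2] tool [ 66.1  -0.5 -16.5]
plain world [ 917.7 -408.9  232.4   76.3  -61. ] tool [-360.5 -458.9  101.9] px [ 22. 374.]
plain world [558.5 -42.   84.7  25.1 -84.3] tool [-36.3 -60.9 101.7] px [189. 220.]
plain world [482.  -49.9  85.6  21.2 -84.7] tool [ 40.6 -61.7 101.8] px [183. 141.]
100 []
112 [((np.int64(171), np.int64(179)), [[457.9, -63.2], [457.5, -54.9]])]
120 [((np.int64(154), np.int64(179)), [[465.8, -79.0], [464.7, -54.4]])]
140 []
160 [((np.int64(156), np.int64(181)), [[502.6, -75.7], [500.8, -50.7]])]
190 [((np.int64(159), np.int64(182)), [[531.2, -72.3], [529.0, -48.8]])]
```

View pics/w14.png

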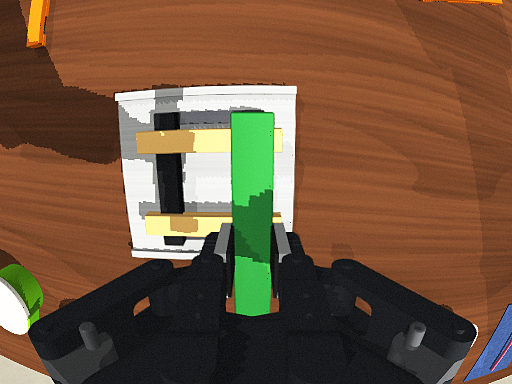

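The green slat is held at (252,211) over the far runner. The plain slats lie across both runners at (183,141) and (189,220), square and parallel, and the near runner is at (170,180).

>>> arm_command:
  plan: "-0.0007 0.002 0.02 -0.2; 0 0 0.04 0; 0 0 0.03 0; 0 0 0.01 0; 0 0 0 0; 0 0 0 0"

```text
clock: 28.48
tcp_pos: [0.5184, 0.019, 0.0419]
orientation: [-0.153, 3.136, 0.0]
contact_force: [0.3, 1.2, -0.9]
grip_width: 0.0182
gripper_force: 58.8
```

```bash
python3 - <<'E'
from h import *
T=pose();im,d=eyes.grab_frame("wrist");print(T[1]*1000,r.get_obs()["contact_force"])
go(515.8,16.9,40,185.5)
look("green",T[1][2]+.0165); slatend(im,T,"green",dz=.0165); look("plain",.039,lo=200)
E
```

```text
[518.36034484  19.00386994  41.91447964] [0.46712999 0.03939214 0.13069944]
at [518.4  19.1  42. ] ang -174.41 shift [ 2.8 -1.9  2. ] yaw 0.09
green world [507.7  17.4 110.4  19.7   5.6] tool [ 10.7  -0.6 -16.4] px [252. 211.]
slat end row 112.0 [452.6  12.1  58.4] tool [ 66.1  -0.5 -16.6]
plain world [553.1 -69.9  44.2  19.  -53.9] tool [-25.9 -92.    2.9] px [113. 267.]
plain world [474.   31.4  20.8  11.    6.3] tool [42.9 16.5  2.8] px [285. 155.]
plain world [480.9 -44.5  95.7  21.5 -84.5] tool [ 43.4 -59.7   2.8] px [153. 155.]
```

>>> arm_command:
  plan: "0.0017 -0.0014 0 0; 0 0 0.003 0; 0 0 0.003 0; 0 0 0 0"

```text
clock: 29.12
tcp_pos: [0.5156, 0.0176, 0.0344]
orientation: [0.154, -3.137, 0.0]
contact_force: [0.3, 0.0, -0.5]
grip_width: 0.0181
gripper_force: 58.8
```

>>> arm_command:
  plan: "0 0 0.0015 0; 0 0 0.0015 0; 0 0 0 0"

```text
clock: 29.5
tcp_pos: [0.5158, 0.0175, 0.0319]
orientation: [0.154, -3.138, -0.0]
contact_force: [-2.1, -0.0, 3.0]
grip_width: 0.018
gripper_force: 59.1
```

>>> arm_command:
  plan: "0 0 0.001 0; 0 0 0 0"

```text
clock: 29.75
tcp_pos: [0.5159, 0.0176, 0.0319]
orientation: [-0.153, 3.138, 0.0]
contact_force: [-4.4, 0.1, 14.7]
grip_width: 0.0181
gripper_force: 60.6
```

>>> arm_command:
  plan: "0 0 -0.001 0; 0 0 0 0; 0 0 0 0"
  hand: -0.1

```text
clock: 30.12
tcp_pos: [0.5157, 0.0175, 0.0316]
orientation: [0.154, -3.138, 0.0]
contact_force: [-0.2, -0.8, -0.0]
grip_width: 0.047
gripper_force: 0.0
```

>>> arm_command:
  plan: "0 0 -0.02 0; 0 0 -0.045 0; 0 0 -0.04 0; 0 0 0 0; 0 0 0 0"

```text
clock: 30.75
tcp_pos: [0.5154, 0.0175, 0.1363]
orientation: [0.154, -3.137, -0.0]
contact_force: [-1.3, -0.4, -0.8]
grip_width: 0.047
gripper_force: 0.0
```

```bash
cat >> h.py <<'E'
def tops(kind,lo=800):
    T=pose();im,d=eyes.grab_frame("wrist");c=eyes.calibration("wrist"); ax=-(T[0]@np.array(c["tool_from_camera"])[:3,:3])[:,2]
    for k in blobs(masks(im)[kind],lo):
        m=np.zeros(im.shape[:2],np.uint8); cv2.drawContours(m,[k],-1,1,-1); m=cv2.erode(m,np.ones((11,11)))
        v,u=np.where(m); o,ray=rays("wrist",np.c_[u,v],T); P=(o+ray*(d[v,u]/(ray@ax))[:,None])*1000
        a=np.radians(rect("wrist",k,.045,T)[4]); s=(P[:,:2]-P[:,:2].mean(0))@[np.cos(a),np.sin(a)]
        f=np.polyfit(s,P[:,2],1); print(kind,k[:,0].mean(0).round(),"top z",np.median(P[:,2]).round(1),"tilt deg",np.degrees(f[0]).round(2))
E
python3 - <<'E'
from h import *
print(r.get_obs()["clock"])
look("green",.048); tops("green"); tops("plain",300); look("plain",.039,lo=300)
go(487.4,-357.1,100,-1.7)
E
```

```text
30.75
green world [514.3  16.9 128.5  19.9   5.7] tool [ 1.  -0.6 88.3] px [252. 183.]
green [252. 184.] top z 47.8 tilt deg -2.8
plain [ 10. 373.] top z -154.9 tilt deg -31.93
plain [192. 226.] top z 38.7 tilt deg -6.19
plain [273. 142.] top z 38.9 tilt deg 0.91
plain [185. 143.] top z 38.8 tilt deg -3.3
plain world [ 944.7 -409.1  149.7   66.   -28.8] tool [-386.4 -466.5   95.6] px [ 10. 373.]
plain world [557.9 -37.1  94.5  25.1 -84.5] tool [-37.8 -58.4  96.5] px [189. 225.]
plain world [474.4  30.2  21.1  12.6   6.4] tool [38.8 16.7 96.6] px [273. 142.]
plain world [481.4 -44.9  95.2  21.4 -84.6] tool [ 39.1 -58.8  96.6] px [186. 143.]
at [515.   17.4 135.6] ang -174.39 shift [  64.  -370.    35.9] yaw 7.31
```

```bash
python3 - <<'E'
from h import *
T=pose();im,d=eyes.grab_frame("wrist");c=eyes.calibration("wrist"); ax=-(T[0]@np.array(c["tool_from_camera"])[:3,:3])[:,2]
for v in range(118,252,12):
    o,ray=rays("wrist",[[u,v] for u in range(246,259)],T); P=(o+ray*(d[v,246:259]/(ray@ax))[:,None])*1000
    print(v,im[v,252],P.mean(0).round(1),P[:,2].std().round(1))
E
```

```text
118 [ 77 219  98] [455.5  11.2  47.8] 0.4
130 [ 76 218  92] [465.2  12.1  47.5] 0.5
142 [ 72 217  94] [474.8  13.1  47.9] 0.5
154 [ 72 215  92] [484.5  14.   47.8] 0.8
166 [ 75 215  91] [490.8  14.8  66.1] 63.5
178 [ 73 215  91] [504.5  16.   47.5] 0.9
190 [ 67 211  84] [514.7  17.   47.8] 0.6
202 [ 69 212  89] [525.1  18.   47.8] 0.6
214 [ 70 214  89] [535.9  19.   47.6] 0.5
226 [ 68 210  89] [546.9  20.1  47.8] 0.7
238 [ 65 211  89] [558.4  21.2  47.7] 0.4
250 [ 63 202  79] [570.2  22.4  47.8] 0.8
```

The green slat lies level at 48 mm, so it is home. Now the last one.

>>> arm_command:
  plan: "0.004 -0.022 0 0; 0.008 -0.048 0.003 0; 0.01 -0.058 0.004 0; 0.01 -0.058 0.005 0; 0.01 -0.058 0.006 0; 0.01 -0.058 0.006 0; 0.008 -0.044 0.006 0; 0.004 -0.024 0.006 0; 0 0 0 3.7; 0 0 0 3.6; 0 0 0 0; 0 0 0 0"

```text
clock: 32.5
tcp_pos: [0.4881, -0.3568, 0.1004]
orientation: [-0.044, -3.141, -0.0]
contact_force: [0.3, 0.7, -0.1]
grip_width: 0.0475
gripper_force: 0.0
```

```bash
python3 - <<'E'
from h import *
look("green",.014); look("orange",.014)
T=pose();go(487.4,-357,-3,-1.7)
E
```

```text
green world [ 487.  -360.2  128.5   19.9   -1.6] tool [ 1.  -3.5 86.4] px [248. 184.]
at [ 488.2 -356.8  100.6] ang 178.36 shift [  0.8  -0.2 103.6] yaw 0.06
```

>>> arm_command:
  plan: "0.0005 -0.0035 0.02 0; 0 0 0.035 0; 0 0 0.03 0; 0 0 0.014 0; 0 0 0.0045 0; 0 0 0 0"

```text
clock: 33.35
tcp_pos: [0.4879, -0.3608, -0.0024]
orientation: [0.047, 3.141, -0.001]
contact_force: [0.1, -0.2, -0.0]
grip_width: 0.0473
gripper_force: 0.0
```

>>> arm_command:
  plan: "0 0 0 0; 0 0 0 0; 0 0 0 0; 0 0 0 0"
  hand: 1

```text
clock: 33.85
tcp_pos: [0.4884, -0.361, -0.0015]
orientation: [0.046, 3.139, -0.001]
contact_force: [-1.8, 0.9, 6.9]
grip_width: 0.0181
gripper_force: 59.2
```

>>> arm_command:
  plan: "0 0 -0.01 0; 0 0 -0.04 0; 0 0 -0.055 0; 0 0 -0.035 0; 0 0 0 0; 0 0 0 0"

```text
clock: 34.6
tcp_pos: [0.4873, -0.36, 0.137]
orientation: [-0.046, -3.141, -0.001]
contact_force: [-0.4, -0.2, -1.3]
grip_width: 0.0181
gripper_force: 58.7
```

```bash
python3 - <<'E'
from h import *
T=pose();im,d=eyes.grab_frame("wrist");print(T[1]*1000)
look("green",T[1][2]+.0165); slatend(im,T,"green",dz=.0165)
go(523.2,-62.8,140,185.5)
E
```

```text
[ 487.26325099 -359.97452226  137.02226425]
green world [ 475.9 -360.   109.6   19.5   -1.7] tool [ 11.   -0.5 -17.1] px [252. 211.]
slat end row 112.0 [ 421.3 -358.6  153.5] tool [ 66.   -0.5 -16.5]
at [ 486.8 -359.8  136.1] ang 178.32 shift [-27.6 297.9  -3.6] yaw -7.18
```

>>> arm_command:
  plan: "-0.002 0.022 0 0; -0.004 0.045 -0.002 0; -0.005 0.055 -0.002 0; -0.005 0.055 0 0; -0.005 0.055 0 0; -0.004 0.038 0 -2; -0.002 0.019 0 -3; 0 0.009 0 -2.2; 0 0 0 0; 0 0 0 0"

```text
clock: 35.95
tcp_pos: [0.5217, -0.0651, 0.1412]
orientation: [0.146, -3.138, 0.001]
contact_force: [0.3, -0.6, -0.1]
grip_width: 0.0181
gripper_force: 58.8
```

```bash
python3 - <<'E'
from h import *
go(523.5,-62.4,50,185.5)
look("plain",.039,lo=200)
T=pose();im,d=eyes.grab_frame("wrist");print(r.get_obs()["clock"])
look("green",T[1][2]+.0165); slatend(im,T,"green",dz=.0165); look("green",.048)
E
```

```text
at [521.7 -65.1 141.2] ang -174.67 shift [-2.   2.6 91.2] yaw -0.17
plain world [ 921.8 -489.4  235.8   81.   -60.9] tool [-358.9 -459.6  102.5] px [ 22. 373.]
plain world [ 803.3 -427.   152.5   57.8  -26.2] tool [-246.7 -386.5  102.4] px [  7. 328.]
plain world [556.3 -16.5  55.1  24.4 -85.5] tool [-39.   45.3 102.2] px [302. 224.]
plain world [474.   31.4  20.1  10.5   5.2] tool [ 38.6 100.6 102.2] px [365. 144.]
plain world [479.2 -23.5  54.1  21.8 -84. ] tool [ 38.5  45.5 102.2] px [304. 142.]
36.05
green world [487.8 -24.2  70.9  13.    5.8] tool [ 30.1  43.6 -16.5] px [343. 186.]
green world [511.2 -66.3 110.3  19.5   5.4] tool [ 10.8  -0.5 -16.5] px [252. 211.]
slat end row 112.0 [456.1 -71.6 157.8] tool [ 66.1  -0.5 -16.5]
green world [514.9  14.8 129.3  23.5   5.9] tool [-0.5 79.7 93.2] px [343. 184.]
green world [557.6 -61.7 200.6  35.5   5.5] tool [-35.9  -0.5  93.3] px [252. 211.]
```

>>> arm_command:
  plan: "-0.002 0.002 0.02 -0.2; 0 0 0.04 0; 0 0 0.03 0; 0 0 0.01 0; 0 0 0 0; 0 0 0 0"

```text
clock: 36.9
tcp_pos: [0.5248, -0.0613, 0.0424]
orientation: [-0.156, 3.136, -0.0]
contact_force: [-0.2, 0.4, -0.6]
grip_width: 0.0178
gripper_force: 58.7
```

```bash
python3 - <<'E'
from h import *
go(523.5,-62.4,40,185.5)
T=pose();im,d=eyes.grab_frame("wrist")
look("green",.048); look("green",T[1][2]+.0165); slatend(im,T,"green",dz=.0165); look("plain",.039,lo=200)
E
```

```text
at [524.8 -61.3  42.4] ang -174.31 shift [ 1.4 -1.   2.4] yaw 0.19
green world [500.1  12.   99.4  25.7   5.7] tool [17.3 75.4 -5.5] px [389. 192.]
green world [518.8 -62.4 119.4  21.2   5.5] tool [ 6.1 -0.6 -5.5] px [252. 211.]
green world [496.8   6.   91.5  23.6   5.6] tool [ 21.   69.6 -16.6] px [389. 192.]
green world [514.  -62.8 110.3  19.6   5.5] tool [ 10.8  -0.5 -16.5] px [252. 211.]
slat end row 112.0 [459.1 -68.3  58.9] tool [ 66.1  -0.5 -16.6]
plain world [474.2  32.2  20.4   8.5   6.2] tool [40.9 97.8  3.2] px [419. 163.]
plain world [479.1 -25.6  58.6  21.7 -84.1] tool [41.7 39.9  3.2] px [324. 156.]
plain world [485.3 -84.8  21.5  15.4   4.9] tool [ 41.5 -19.7   3.2] px [216. 158.]
```

>>> arm_command:
  plan: "0 -0.001 0 0.1; 0 0 0.003 0; 0 0 0.003 0; 0 0 0 0"

```text
clock: 37.6
tcp_pos: [0.5235, -0.0621, 0.0349]
orientation: [0.154, -3.137, -0.0]
contact_force: [-0.1, -0.1, 0.0]
grip_width: 0.0179
gripper_force: 58.7
```

>>> arm_command:
  plan: "0 0 0.0015 0; 0 0 0.0015 0; 0 0 0 0"

```text
clock: 37.98
tcp_pos: [0.5239, -0.0621, 0.0325]
orientation: [-0.154, 3.138, 0.0]
contact_force: [-0.8, 0.0, 3.0]
grip_width: 0.0181
gripper_force: 59.1
```

>>> arm_command:
  plan: "0 0 0.001 0; 0 0 0 0"

```text
clock: 38.22
tcp_pos: [0.524, -0.0621, 0.0324]
orientation: [-0.153, 3.138, 0.001]
contact_force: [-5.2, -0.0, 14.8]
grip_width: 0.018
gripper_force: 60.5
```

Contact came at the home height. I'll release, retreat and check.

>>> arm_command:
  plan: "0 0 -0.001 0; 0 0 0 0; 0 0 0 0"
  hand: -0.1

```text
clock: 38.6
tcp_pos: [0.5238, -0.0621, 0.0321]
orientation: [0.154, -3.138, 0.0]
contact_force: [-0.8, -0.4, 0.5]
grip_width: 0.0473
gripper_force: 0.0
```

>>> arm_command:
  plan: "0 0 -0.02 0; 0 0 -0.045 0; 0 0 -0.05 0; 0 0.02 -0.02 0; 0 0.02 0 0; 0 0 0 0; 0 0 0 0; 0 0 0 0"

```text
clock: 39.6
tcp_pos: [0.5198, -0.0234, 0.1669]
orientation: [0.151, -3.137, 0.001]
contact_force: [-0.6, -0.4, -0.3]
grip_width: 0.0474
gripper_force: 0.0
```

```bash
python3 - <<'E'
from h import *
print(r.get_obs()["clock"],r.get_obs()["contact_force"])
look("green",.048); look("plain",.039,lo=150)
T=pose();im,d=eyes.grab_frame("wrist");cv2.imwrite("pics/end.png",im[:,:,::-1]);c=eyes.calibration("wrist"); ax=-(T[0]@np.array(c["tool_from_camera"])[:3,:3])[:,2]
for kind,lo in(("green",800),("plain",150)):
  for k in blobs(masks(im)[kind],lo):
    m=np.zeros(im.shape[:2],np.uint8); cv2.drawContours(m,[k],-1,1,-1); m=cv2.erode(m,np.ones((7,7)))
    v,u=np.where((m>0)&(d>0)); o,ray=rays("wrist",np.c_[u,v],T); P=(o+ray*(d[v,u]/(ray@ax))[:,None])*1000
    ax_=0 if kind=="green" else 1; q=P[:,ax_]; lo_,hi=q<np.quantile(q,.2),q>np.quantile(q,.8)
    print(kind,k[:,0].mean(0).round(),"z ends",np.median(P[lo_,2]).round(1),np.median(P[hi,2]).round(1))
# near/far runner black edges against green: row profile between plains
for v in (150,165):
    b=np.where(im[v,100:420].max(1)<80)[0]+100; s=np.split(b,np.where(np.diff(b)>2)[0]+1)
    print(v,[((onz("wrist",[[q[0]-.5,v],[q[-1]+.5,v]],.03,T)*1000).round(1)[:,:2].tolist()) for q in s if len(q)>3])
E
```

```text
39.6 [-0.6139475  -0.44227214 -0.34977166]
green world [514.7  16.  128.8  21.3   5.4] tool [  1.2  39.8 118.9] px [294. 176.]
green world [522.3 -61.6 128.3  21.3   5.6] tool [  1.1 -38.2 118.9] px [212. 176.]
plain world [913.1 587.1 200.4  55.4  70.7] tool [-450.4  569.8  127.3] px [497. 377.]
plain world [ 993.2 -494.1  216.4   75.2  -28.6] tool [-426.  -514.1  127.7] px [  9. 368.]
plain world [ 819.8 -428.9  106.7   30.1  -25.8] tool [-259.7 -432.5  127.8] px [  4. 322.]
plain world [551.6  38.6  23.9  13.1   5. ] tool [-37.8  58.6 127.8] px [311. 215.]
plain world [556.3 -19.4  60.4  24.7 -84.6] tool [-36.8   0.4 127.9] px [253. 215.]
plain world [562.2 -78.1  24.9  12.3   6.1] tool [-37.1 -58.5 127.9] px [194. 214.]
plain world [473.8  30.6  20.2  12.8   6.6] tool [ 40.5  58.2 127.9] px [314. 136.]
plain world [485.3 -85.2  21.3  14.9   7. ] tool [ 40.2 -58.2 127.9] px [192. 137.]
plain world [479.5 -26.8  60.4  20.9 -84.2] tool [ 40.3   0.5 127.9] px [253. 137.]
green [294. 176.] z ends 47.8 47.9
green [212. 176.] z ends 47.6 47.8
plain [497. 377.] z ends -209.3 -203.4
plain [  9. 368.] z ends -191.0 -121.0
plain [  3. 322.] z ends 1.4 1.4
plain [310. 217.] z ends 39.0 39.1
plain [251. 214.] z ends 38.8 38.6
plain [194. 212.] z ends 39.1 38.7
plain [313. 138.] z ends 38.8 38.5
plain [191. 138.] z ends 39.0 38.9
plain [253. 137.] z ends 38.8 39.0
150 [[[505.1, -188.3], [504.1, -169.7]], [[503.0, -150.9], [502.7, -146.3]], [[490.4, 1.6], [489.9, 6.5]]]
165 [[[505.4, 2.3], [504.8, 8.2]]]
```

```bash
python3 -c "
from bench import ticket
print(ticket.hand_in())"
```

```text
the job is handed in; nothing more can be done
None
```

The trivet is built and handed in at about 40 s: by depth reading, the plain tops are level at about 39 mm and the green tops at about 48 mm, so every notch is home, with each green slat within about 1 mm of its runner's centre line; I did not re-check the bystanders by camera afterwards.

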